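Snap the filler cap back onto the ink tank

TASK

The printer's ink tank has been refilled: take its filler cap, which stands mouth down on the desk, set it squarely on the one open filler neck of the tank unit and press it straight down until it clicks home. Do not stop at the click: keep pressing firmly so that its rim stays down on the shoulder, and finish like that, with the fingers still bearing on the cap and pushing it down. Leave the other things on the desk where they are.

Things in the scene. Friction and masses are not known exactly. Their poses are not given: they have to be found in the camera images.
- cap_mid (a point): the loose filler cap: grey plastic, round, 25 mm across, 28 mm high, ribbed skirt, flat closed top, open below (mouth 14.4 mm wide, bore 25 mm deep), about 16 g. It starts upright, mouth down, on the desk among other small things. This point: on its axis, half-way up, 14 mm above its lower rim. z points up out of the closed top; its yaw does not matter.
- neck_seat (a point): the one open filler neck: centre of the flat shoulder, 29 mm across, 120 mm above the desk, on which the cap's rim rests when home (cap's middle then 14 mm above this point). z is up along the neck; x runs along the row of necks, away from the robot; y points away from the printer's side wall. The deck round the shoulder is 10 mm lower.
- neck_top (a point): tip of that neck, 24 mm above the shoulder: white nozzle 7 mm across, widening in 6 mm to a 13 mm shaft with a springy bead (18 mm across, 7 mm above the shoulder). The cap slides freely down to the bead (rim 10 mm above the shoulder), takes about 10 to 14 N to get over it, then the push falls away (the click), the bead draws it down and the rim lands on the rigid shoulder.
- neck: the same open neck; this point is on its axis at deck height, 10 mm below the shoulder, same axes as neck_seat
- cap: the same loose cap; this point is the centre of its lower rim, same axes as cap_mid
- printer: black printer, fixed, origin under its centre, front to -x: body 320 (x) x 360 (y) x 150 mm high. The black tank unit, deck 110 mm high, sits on its +y side, y 180 to 264. Four necks 38 mm apart along x stand at y 224, x -105 to 9; three wear fixed caps like the loose one, tops 38 mm above the deck; the open one varies. The unit's cover lies on the printer, top 190 mm high, y -117 to -33.
- eraser: loose white block eraser with a grey-blue sleeve, 46 x 20 x 12 mm, flat on the desk; origin under its centre
- sharpener: loose metal pencil sharpener, 25 x 16 x 12 mm, flat on the desk; origin under its centre
- tape_roll: loose roll of pale tape lying flat, 52 mm across with a 25 mm hole, 19 mm high; origin under its centre
- usb_stick: loose black memory stick with a bare metal plug, 53 x 18 x 9 mm, flat on the desk; origin under its centre
- ink_bottle: loose dark closed refill bottle, 48 mm across, 134 mm high, standing beyond the small things; origin under its centre
- mug: loose white mug to the left of the robot, 82 mm across, 95 mm high, handle towards its own y; origin under its centre
- stapler: loose black stapler, 135 x 34 x 50 mm, in front of the printer; origin under its centre
- pen: loose black ballpoint pen lying on the desk, 123 mm long, 10 mm thick; origin under the middle
Mind the look-alikes: they are no part of the job. What is shaped like the cap but green or pink is not meant.

How it is judged:
By the outcome, as a careful person would: the job done as asked, in the order asked, and still so for the second after the job is handed in, while the arm keeps its last pose, push and grip.
It also fails if it takes over 35 s, if anything falls off the work surface, if the arm or the gripper's body presses on something with over 40 N, if the wrist force passes 120 N, or if a joint passes its speed limit or range.

ROBOT

A 6-joint arm with a two-finger parallel gripper is mounted at the origin on the work surface. World frame = base frame: x ahead of the robot, y to its left, z up, the work surface at z = 0. Lengths are in m, angles in rad, forces in N, time in s.
With the tool pointing down it reaches from about 0.35 to 0.775 m from the base axis. Payload 5.5 kg.
Tool frame: the origin (TCP) lies on the centre line of the jaws, within the pads' length; the fingertips stand 17 mm ahead of it and the grasp point (between the pads) lies 2 mm behind it; z points along the fingers, y is the direction in which the jaws open and shut (so a half turn about z gives the same grasp; the last joint's range is limited). The gripper opens to 85 mm and grips with 20 to 120 N. Pads are 22 mm wide; open, the fingers measure 114 mm over their backs; the gripper's body (76 mm by 85 mm) begins 54 mm behind the grasp point. The pads swing forward as they close: fully open they stand 13 mm farther back than shut.
Start: joints at [0.99, 0.313, 0.046, 1.304, 0, 1.431], TCP at [0.245, 0.52, 0.248] pointing down, gripper open.
Joint ranges: [-2.76, 2.76], [-0.86, 1.69], [-1.03, 1.26], [-2.2, 2.34], [-1.47, 1.5], [-3.14, 3.14]. Speed limits (rad/s): [2.57, 2.57, 3.14, 3.14, 3.14, 3.14].

INTERFACE

Orientations are given as a unit quaternion [w, x, y, z].
In Python, from workcell import env gives the robot as it stands.
- The arm moves only by the tool servo_tool, never from a script. Its argument "increments" is a list of rows, each an object of numbers: "claw": the closure, from 0 (fully open) to 1 (shut); "x", "y", "z": the shift along the world's x, y, z in units of 25 mm (1.0 is 25 mm); "ax", "ay", "az": the turn, a rotation vector about the world's x, y, z in units of 8 degrees (1.0 is 8 degrees). A call has 1 to 5 rows; each row shifts and turns the commanded pose from where the row before left it; what a row does not reach is not made up. A row lasts 1/10 s, in which the tool goes at most 50 mm and 8.59 degrees, less where a joint would pass 70% of its speed; a pose out of reach is approached as far as the arm can. A call is refused whole if a number of a shift passes 1 or a number of a turn 1, either way. A call with a gripper value outside its range is refused whole. The fingers move at their own pace and stop on an object; "newtons" is the grip in N (left out, the last holds). Time passes only in rows, so rows that do not move let the fingers close. It gives the time, the measured TCP pose, the force and the opening at its end, in the units of the state.
- env.get_state(): the state, without advancing time (a new reading comes with each control period).
- env.read_camera(name): name is "side" or "top" or "wrist"; returns the picture (420x560x3 uint8, red, green, blue); there is no depth.
- env.calibration(name): a dict with "K" (3x3 intrinsics, pixels), "world_to_cam" (4x4, takes a point from world to camera coordinates). Camera axes: x right, y down, z forward; pixel columns grow to the right and rows downward; lengths in m; the calibration is good to about 2 mm. The wrist camera is an equidistant fisheye: a pixel r from the principal point sees the ray r / f radians off the axis. A picture is of the moment at which its call begins: read the wrist's pose just before it. calibration takes no time and is no camera call; for the wrist camera it gives the pose at the moment of the call.
- env.hand_in(): hands the job in, once; it reports no verdict.
The state is a dict: "clock": time; "joint_pos": joint angles; "qvel": joint speeds; "tau": joint torques, N m; "tcp_pos": TCP position; "orientation": TCP orientation; "wrist_force": force on the tool from outside, world axes, zero at the start; "ft_torque": the same for the moment, N m; "finger_gap": finger opening in m.
Only numpy, scipy, OpenCV 4.12 (cv2) and the standard library are available. Lean on these libraries where they do the work, as an engineer would, in place of code of your own. Each camera call takes 0.05 s, during which the arm holds its last target.

## Working session

There is one attempt and no reset: what is moved stays moved. The work goes in short steps, Python scripts to look and compute and a tool call to move; the robot and the scene stay as the last step left them, time stands still between calls to the robot, and variables do not carry over. Pictures are saved under pics/ and viewed, and the job is handed in when it is done.

Besides the shell and the picture viewer there is one more tool, called after "Emit:" by a JSON object that holds its "op" and its "data", one argument or row to a line. servo_tool: Moves the arm, as the interface text tells. Its arguments: {"type":"object","properties":{"increments":{"type":"array"},"newtons":{"type":"number"}},"required":["increments"]}

```bash
mkdir -p pics; ls; python3 - <<'E'
from workcell import env
import cv2,numpy as np
print(env.get_state())
for n in ("side","top","wrist"):
    c=env.calibration(n); print(n,np.round(c["K"],2).tolist(),np.round(c["world_to_cam"],4).tolist())
    cv2.imwrite(f"pics/{n}0.png",env.read_camera(n)[:,:,::-1])
E
```

```text
pics
{'clock': 0.0, 'joint_pos': array([ 9.90403330e-01,  3.14008351e-01,  4.49832236e-02,  1.30358837e+00,
       -1.07409435e-05,  1.43118472e+00]), 'qvel': array([-0.00144068,  0.00102729,  0.00020826,  0.00020571, -0.00052729,
       -0.00063012]), 'tau': array([-2.53709601e-03, -4.80628431e+01,  2.98532724e+01,  1.94102334e-02,
       -1.79562999e-04,  1.74157648e-07]), 'tcp_pos': array([0.24507683, 0.51963237, 0.24740605]), 'orientation': array([-3.15046126e-04,  2.18610791e-01,  9.75811712e-01, -8.52231072e-04]), 'wrist_force': array([-0.54195255,  0.03669052,  0.9554346 ]), 'ft_torque': array([ 0.0062204 ,  0.01295433, -0.03292473]), 'finger_gap': 0.08521863729784025}
side [[400.31, 0.0, 276.38], [0.0, 400.31, 206.5], [0.0, 0.0, 1.0]] [[-0.9516, -0.3072, 0.0043, 0.5307], [-0.2402, 0.7351, -0.634, 0.1396], [0.1917, -0.6044, -0.7733, 0.9164], [0.0, 0.0, 0.0, 1.0]]
top [[437.94, 0.0, 282.75], [0.0, 437.94, 209.37], [0.0, 0.0, 1.0]] [[0.0224, -0.9997, 0.0013, 0.0544], [-0.9949, -0.0224, -0.0986, 0.5285], [0.0986, 0.0009, -0.9951, 1.143], [0.0, 0.0, 0.0, 1.0]]
wrist [[325.19, 0.0, 281.9], [0.0, 325.19, 206.49], [0.0, 0.0, 1.0]] [[0.4266, 0.9044, -0.0003, -0.5758], [0.8728, -0.4116, 0.2621, -0.034], [0.237, -0.1121, -0.965, 0.3772], [0.0, 0.0, 0.0, 1.0]]
```

View pics/side0.png

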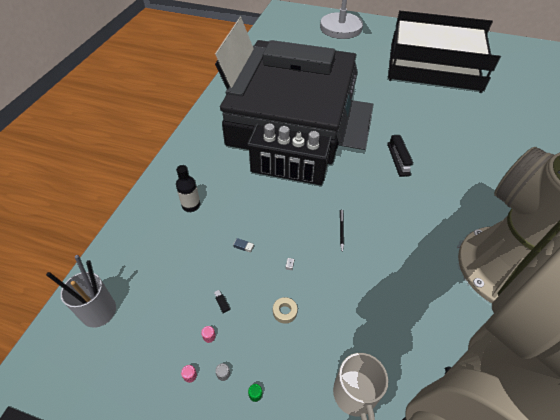

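View pics/top0.png

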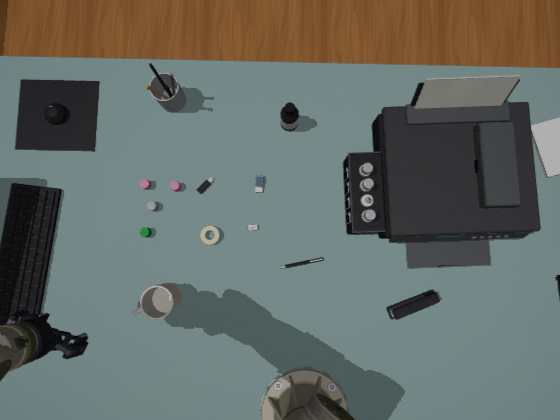

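View pics/wrist0.png

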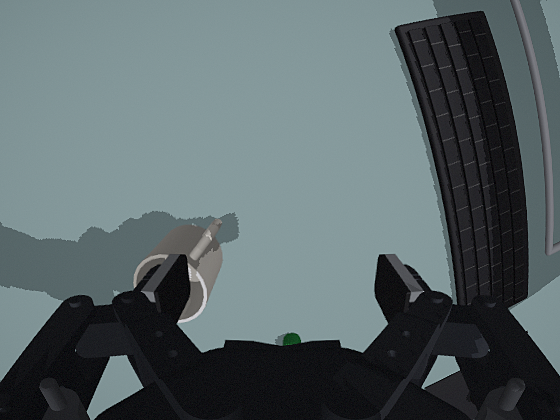

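The open neck, with its white nozzle, is at about (299,139) in side and (367,200) in top. The grey loose cap is at about (222,370) in side and (152,206) in top, between two pink look-alikes and a green one. Next I'll zoom in and triangulate.

```bash
cat > h.py <<'E'
import numpy as np,cv2
from workcell import env
def ray(n,px,c=None):
    c=c or env.calibration(n);K=np.array(c["K"]);T=np.array(c["world_to_cam"]);R=T[:3,:3]
    u=(px[0]-K[0,2])/K[0,0];v=(px[1]-K[1,2])/K[1,1]
    if n=="wrist":
        r=np.hypot(u,v);d=np.array([np.sin(r)*u/r,np.sin(r)*v/r,np.cos(r)]) if r>0 else np.array([0,0,1.])
    else: d=np.array([u,v,1.])
    o=-R.T@T[:3,3];d=R.T@d;return o,d/np.linalg.norm(d)
def plane(n,px,z,c=None):
    o,d=ray(n,px,c);return o+d*(z-o[2])/d[2]
def proj(n,p,c=None):
    c=c or env.calibration(n);K=np.array(c["K"]);T=np.array(c["world_to_cam"])
    q=T[:3,:3]@np.array(p)+T[:3,3]
    if n=="wrist":
        t=np.arctan2(np.hypot(q[0],q[1]),q[2]);s=t/np.hypot(q[0],q[1]);return np.array([K[0,2]+K[0,0]*q[0]*s,K[1,2]+K[1,1]*q[1]*s])
    return np.array([K[0,2]+K[0,0]*q[0]/q[2],K[1,2]+K[1,1]*q[1]/q[2]])
def tri(a,b):
    A=np.zeros((3,3));y=np.zeros(3)
    for o,d in (a,b):
        P=np.eye(3)-np.outer(d,d);A+=P;y+=P@o
    x=np.linalg.solve(A,y)
    return x,[np.linalg.norm((np.eye(3)-np.outer(d,d))@(x-o)) for o,d in (a,b)]
E
python3 - <<'E'
from h import *
s=cv2.imread("pics/side0.png");t=cv2.imread("pics/top0.png")
def crop(im,x,y,r,w): return cv2.resize(im[y-r:y+r,x-r:x+r],(w,w),interpolation=cv2.INTER_NEAREST)
a=np.hstack([crop(s,222,370,20,390),crop(t,152,206,20,390)])
b=np.hstack([crop(s,295,138,30,390),crop(t,367,192,30,390)])
cv2.imwrite("pics/z1.png",a);cv2.imwrite("pics/z2.png",b)
print(plane("side",(222,370),.014),plane("top",(152,206),.014),tri(ray("side",(222,370)),ray("top",(152,206))))
print(tri(ray("side",(299,139)),ray("top",(367,200))))
E
```

```text
[0.53139491 0.41588517 0.014     ] [0.5295532 0.4192092 0.014    ] (array([0.52945854, 0.41742094, 0.0203978 ]), [np.float64(0.0005556674535401167), np.float64(0.0005556674535400493)])
(array([ 0.54454921, -0.1404976 ,  0.12059889]), [np.float64(0.0010570448458622978), np.float64(0.001057044845862263)])
```

View pics/z1.png

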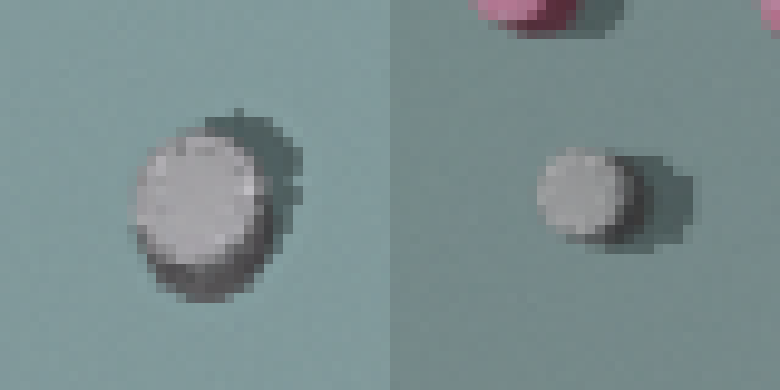

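View pics/z2.png

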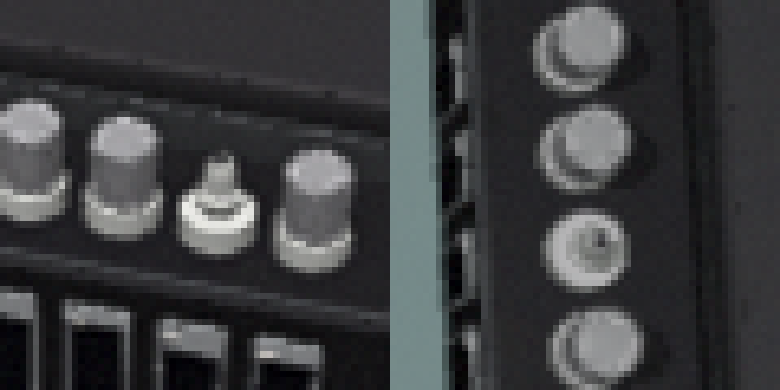

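The first crop shows the cap's lit top disc, centred near (222,369.5) in side and (151,205.2) in top. The second shows the shoulder ring near (298,140.3) in side and (366.9,200) in top, with fixed caps on both sides of the open neck.

```bash
python3 - <<'E'
from h import *
c1,c2=(222,369.5),(151.1,205.2)
print(plane("side",c1,.028),plane("top",c2,.028),tri(ray("side",c1),ray("top",c2)))
n1,n2=(298,140.3),(366.8,200)
print(plane("side",n1,.12),plane("top",n2,.12),tri(ray("side",n1),ray("top",n2)))
# fixed caps tops z .148
f=lambda u,v:(u/6.5+264.5,v/6.5+107.5); g=lambda u,v:((u-390)/6.5+336.5,v/6.5+161.5)
for a,b in (((28,122),(590,38)),((125,137),(597,140)),((318,172),(606,340))):
    print(plane("side",f(*a),.148),plane("top",g(*b),.148))
from scipy.spatial.transform import Rotation as R
q=env.get_state()["orientation"];m=R.from_quat(np.r_[q[1:],q[0]]).as_matrix();print(m.round(3))
for p in((.53,.417,.014),): print(np.hypot(*p[:2]))
E
```

```text
[0.5287244 0.4186102 0.028    ] [0.5302407  0.41750311 0.028     ] (array([0.52987526, 0.41808759, 0.02556669]), [np.float64(0.0006237898192366691), np.float64(0.0006237898192365113)])
[ 0.54469636 -0.13569046  0.12      ] [ 0.54566561 -0.13997989  0.12      ] (array([ 0.54610808, -0.14090087,  0.11530437]), [np.float64(0.00014575051142246906), np.float64(0.0001457505114224873)])
[ 0.62095124 -0.13230925  0.148     ] [ 0.62156217 -0.135465    0.148     ]
[ 0.58286627 -0.13547714  0.148     ] [ 0.58332866 -0.13818293  0.148     ]
[ 0.50754957 -0.13880529  0.148     ] [ 0.50910886 -0.14172014  0.148     ]
[[-0.904  0.427 -0.001]
 [ 0.427  0.904 -0.001]
 [ 0.    -0.001 -1.   ]]
0.6743804564190751
```

Emit:
{"op": "servo_tool", "data": {
  "increments": [
    {"x": 0.95,"y": -0.34,"az": 0.29,"claw": 0},
    {"x": 0.95,"y": -0.34,"az": 0.29,"claw": 0},
    {"x": 0.95,"y": -0.34,"az": 0.29,"claw": 0},
    {"x": 0.95,"y": -0.34,"az": 0.29,"claw": 0},
    {"x": 0.95,"y": -0.34,"az": 0.29,"claw": 0}
  ]
}}

```text
schema error: expected keys claw, x, y, z, ax, ay, az
```

Emit:
{"op": "servo_tool", "data": {
  "increments": [
    {"x": 0.95,"y": -0.34,"z": -0.5,"az": 0.29,"claw": 0},
    {"x": 0.95,"y": -0.34,"z": -0.7,"az": 0.29,"claw": 0},
    {"x": 0.95,"y": -0.34,"z": -0.7,"az": 0.29,"claw": 0},
    {"x": 0.95,"y": -0.34,"z": -0.7,"az": 0.29,"claw": 0},
    {"x": 0.95,"y": -0.34,"z": -0.7,"az": 0.29,"claw": 0}
  ]
}}

```text
schema error: expected keys claw, x, y, z, ax, ay, az
```

Emit:
{"op": "servo_tool", "data": {
  "increments": [
    {"x": 0.95,"y": -0.34,"z": -0.7,"az": 0.29,"claw": 0},
    {"x": 0.95,"y": -0.34,"z": -0.7,"az": 0.29,"claw": 0},
    {"claw": 0.3},
    {"claw": 0.4},
    {"claw": 0.4}
  ]
}}

```text
schema error: expected keys claw, x, y, z, ax, ay, az
```

```bash
python3 - <<'E'
from h import *
s=env.get_state();print(s["clock"],s["tcp_pos"],s["orientation"],s["finger_gap"])
c=env.calibration("wrist");np.save("c1.npy",c)
im=env.read_camera("wrist");cv2.imwrite("pics/w1.png",im[:,:,::-1])
for p in ((.53,.418,.028),(.53,.418,0),tuple(s["tcp_pos"])):print(proj("wrist",p,c))
E
```

```text
0.15 [0.2451382  0.51974863 0.24759354] [-2.59352582e-04  2.18619048e-01  9.75810033e-01 -6.50798898e-04] 0.0853081657147775
[301.05348684 385.58452595]
[300.20962513 372.92712425]
[278.93780486 278.01985693]
```

View pics/w1.png

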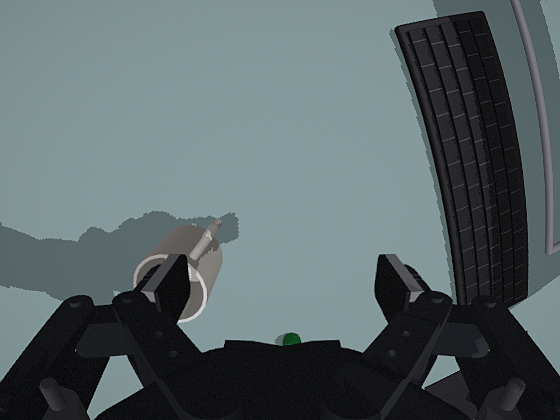

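The calls were refused because every row needs all the keys, so nothing has moved. I'll resend them with full rows.

Emit:
{"op": "servo_tool", "data": {
  "increments": [
    {"x": 0.95,"y": -0.34,"z": 0,"ax": 0,"ay": 0,"az": 0.29,"claw": 0},
    {"x": 0.95,"y": -0.34,"z": 0,"ax": 0,"ay": 0,"az": 0.29,"claw": 0},
    {"x": 0.95,"y": -0.34,"z": 0,"ax": 0,"ay": 0,"az": 0.29,"claw": 0},
    {"x": 0.95,"y": -0.34,"z": 0,"ax": 0,"ay": 0,"az": 0.29,"claw": 0},
    {"x": 0.95,"y": -0.34,"z": 0,"ax": 0,"ay": 0,"az": 0.29,"claw": 0}
  ]
}}

```text
clock: 0.7
tcp_pos: [0.3649, 0.4771, 0.2481]
orientation: [-0.0, 0.118, 0.993, -0.0]
wrist_force: [-0.2, 0.2, -0.2]
finger_gap: 0.0855
```

Emit:
{"op": "servo_tool", "data": {
  "increments": [
    {"x": 0.95,"y": -0.34,"z": -0.5,"ax": 0,"ay": 0,"az": 0.29,"claw": 0},
    {"x": 0.95,"y": -0.34,"z": -0.7,"ax": 0,"ay": 0,"az": 0.29,"claw": 0},
    {"x": 0.95,"y": -0.34,"z": -0.7,"ax": 0,"ay": 0,"az": 0.29,"claw": 0},
    {"x": 0.95,"y": -0.34,"z": -0.7,"ax": 0,"ay": 0,"az": 0.29,"claw": 0},
    {"x": 0.95,"y": -0.34,"z": -0.7,"ax": 0,"ay": 0,"az": 0.29,"claw": 0}
  ]
}}

```text
clock: 1.2
tcp_pos: [0.4837, 0.4345, 0.1648]
orientation: [-0.0, 0.017, 1.0, -0.0]
wrist_force: [0.2, 0.9, 0.8]
finger_gap: 0.0857
```

Emit:
{"op": "servo_tool", "data": {
  "increments": [
    {"x": 0.95,"y": -0.34,"z": -0.7,"ax": 0,"ay": 0,"az": 0.29,"claw": 0},
    {"x": 0.95,"y": -0.34,"z": -0.7,"ax": 0,"ay": 0,"az": 0.29,"claw": 0},
    {"x": 0,"y": 0,"z": 0,"ax": 0,"ay": 0,"az": 0,"claw": 0},
    {"x": 0,"y": 0,"z": 0,"ax": 0,"ay": 0,"az": 0,"claw": 0}
  ]
}}

```text
clock: 1.6
tcp_pos: [0.5301, 0.4174, 0.1298]
orientation: [-0.001, -0.022, 1.0, -0.0]
wrist_force: [-0.3, 0.8, -0.3]
finger_gap: 0.0854
```

```bash
python3 - <<'E'
from h import *
s=env.get_state();print(s["clock"],s["tcp_pos"],s["orientation"],s["finger_gap"],s["wrist_force"])
c=env.calibration("wrist")
im=env.read_camera("wrist");cv2.imwrite("pics/w2.png",im[:,:,::-1])
for p in ((.53,.418,.028),(.53,.418,0),tuple(s["tcp_pos"])):print(proj("wrist",p,c))
E
```

```text
1.6 [0.53014842 0.41741829 0.12979917] [-1.04637821e-03 -2.17627209e-02  9.99762543e-01 -3.83181628e-04] 0.08544445249425202 [-0.30780149  0.82146014 -0.30670403]
[281.22341304 211.5460714 ]
[281.27151789 202.00573768]
[279.54359435 276.85965164]
```

View pics/w2.png

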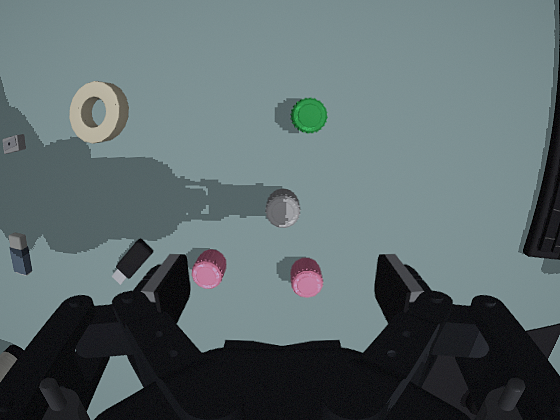

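The wrist view shows the grey cap at about (283,208), with green above it and two pink caps below. My projected estimate of the cap top is (281,211). I'll zoom in to check.

```bash
python3 - <<'E'
from h import *
im=cv2.imread("pics/w2.png")
cv2.imwrite("pics/z3.png",cv2.resize(im[178:238,252:312],(600,600),interpolation=cv2.INTER_NEAREST))
E
```

```text
(no output)
```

View pics/z3.png

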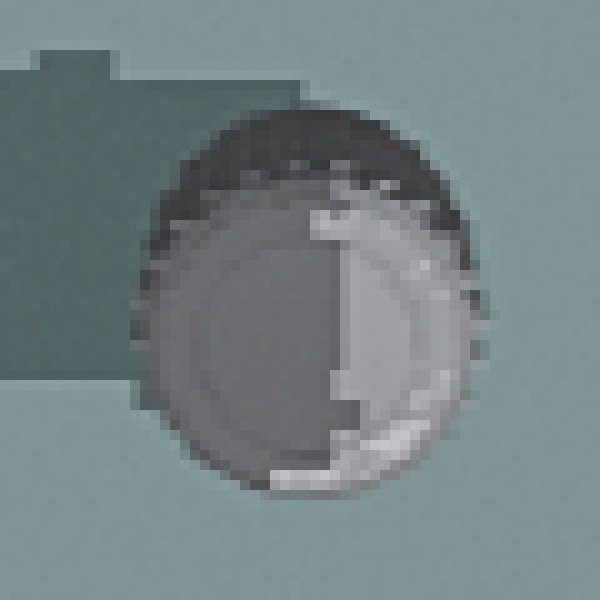

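```bash
python3 - <<'E'
from h import *
print(plane("wrist",(282.3,210.6),.028), env.get_state()["tcp_pos"])
E
```

```text
[0.52944273 0.4194773  0.028     ] [0.52994521 0.41802618 0.13075078]
```

Emit:
{"op": "servo_tool", "data": {
  "increments": [
    {"x": 0,"y": 0.04,"z": -0.9,"ax": 0,"ay": 0,"az": 0,"claw": 0},
    {"x": 0,"y": 0,"z": -0.9,"ax": 0,"ay": 0,"az": 0,"claw": 0},
    {"x": 0,"y": 0,"z": -0.9,"ax": 0,"ay": 0,"az": 0,"claw": 0},
    {"x": 0,"y": 0,"z": -0.9,"ax": 0,"ay": 0,"az": 0,"claw": 0},
    {"x": 0,"y": 0,"z": -0.5,"ax": 0,"ay": 0,"az": 0,"claw": 0}
  ]
}}

```text
clock: 2.15
tcp_pos: [0.5288, 0.4196, 0.0276]
orientation: [-0.001, -0.023, 1.0, -0.0]
wrist_force: [-0.6, 0.3, 0.7]
finger_gap: 0.085
```

Emit:
{"op": "servo_tool", "data": {
  "increments": [
    {"x": 0,"y": 0,"z": -0.2,"ax": 0,"ay": 0,"az": 0,"claw": 0.3},
    {"x": 0,"y": 0,"z": -0.06,"ax": 0,"ay": 0,"az": 0,"claw": 0.5},
    {"x": 0,"y": 0,"z": 0,"ax": 0,"ay": 0,"az": 0,"claw": 0.55},
    {"x": 0,"y": 0,"z": 0,"ax": 0,"ay": 0,"az": 0,"claw": 0.55}
  ],
  "newtons": 30
}}

```text
clock: 2.55
tcp_pos: [0.5311, 0.4196, 0.0232]
orientation: [0.001, -0.023, 1.0, 0.001]
wrist_force: [-0.6, -0.1, -1.7]
finger_gap: 0.0386
```

```bash
python3 - <<'E'
from h import *
s=env.get_state();print(s["clock"],s["tcp_pos"],s["orientation"],s["finger_gap"],s["wrist_force"])
im=env.read_camera("wrist");cv2.imwrite("pics/w3.png",im[:,:,::-1])
E
```

```text
2.55 [0.53106355 0.41961749 0.02315292] [ 9.11361762e-04 -2.26084635e-02  9.99743806e-01  5.90790187e-04] 0.038555764171648695 [-0.61383988 -0.10154768 -1.72407115]
```

View pics/w3.png

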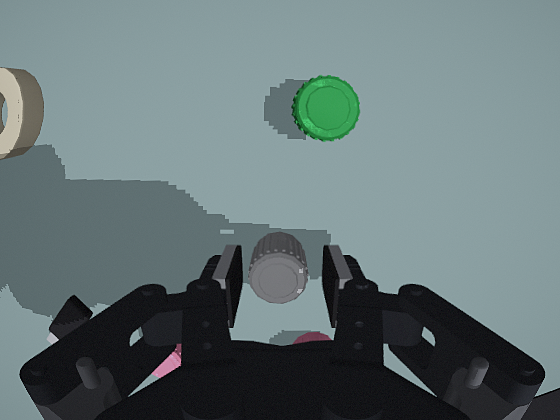

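The cap sits centred between the pads, at about (278,270). I'll close the jaws.

Emit:
{"op": "servo_tool", "data": {
  "increments": [
    {"x": 0,"y": 0,"z": 0,"ax": 0,"ay": 0,"az": 0,"claw": 0.8},
    {"x": 0,"y": 0,"z": 0,"ax": 0,"ay": 0,"az": 0,"claw": 1},
    {"x": 0,"y": 0,"z": 0,"ax": 0,"ay": 0,"az": 0,"claw": 1},
    {"x": 0,"y": 0,"z": 0,"ax": 0,"ay": 0,"az": 0,"claw": 1}
  ],
  "newtons": 60
}}

```text
clock: 3.0
tcp_pos: [0.5311, 0.4194, 0.023]
orientation: [0.001, -0.023, 1.0, 0.001]
wrist_force: [-0.8, -0.8, 5.3]
finger_gap: 0.0234
```

```bash
python3 - <<'E'
from h import *
s=env.get_state();print(s["clock"],s["tcp_pos"],s["orientation"],s["finger_gap"],s["wrist_force"])
c=env.calibration("wrist")
im=env.read_camera("wrist");cv2.imwrite("pics/w4.png",im[:,:,::-1])
print(proj("wrist",s["tcp_pos"],c))
E
```

```text
3.0 [0.53110063 0.41944125 0.02300024] [ 8.82110809e-04 -2.25042557e-02  9.99746207e-01  5.48781256e-04] 0.023357871131504282 [-0.77765633 -0.76562872  5.31407726]
[279.5003797  276.90188564]
```

View pics/w4.png

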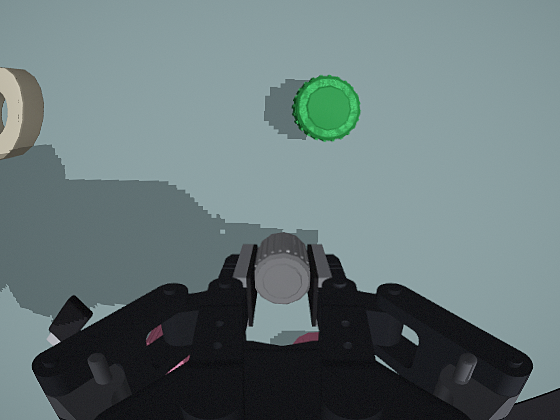

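The cap is gripped: the gap is 23.4 mm and the top disc is at about (282,281). I'll lift it and carry it over.

Emit:
{"op": "servo_tool", "data": {
  "increments": [
    {"x": 0,"y": 0,"z": 0.4,"ax": 0,"ay": 0,"az": 0,"claw": 1},
    {"x": 0,"y": 0,"z": 1,"ax": 0,"ay": 0,"az": 0,"claw": 1},
    {"x": 0,"y": 0,"z": 1,"ax": 0,"ay": 0,"az": 0,"claw": 1},
    {"x": 0,"y": 0,"z": 1,"ax": 0,"ay": 0,"az": 0,"claw": 1},
    {"x": 0,"y": 0,"z": 1,"ax": 0,"ay": 0,"az": 0,"claw": 1}
  ]
}}

```text
clock: 3.55
tcp_pos: [0.5301, 0.4188, 0.133]
orientation: [-0.0, -0.023, 1.0, -0.0]
wrist_force: [0.1, 0.1, 0.1]
finger_gap: 0.0231
```

Emit:
{"op": "servo_tool", "data": {
  "increments": [
    {"x": 0,"y": -0.5,"z": 1,"ax": 0,"ay": 0,"az": 0,"claw": 1},
    {"x": 0,"y": -1,"z": 1,"ax": 0,"ay": 0,"az": 0,"claw": 1},
    {"x": 0,"y": -1,"z": 1,"ax": 0,"ay": 0,"az": 0,"claw": 1},
    {"x": 0,"y": -1,"z": 0.4,"ax": 0,"ay": 0,"az": 0,"claw": 1},
    {"x": 0,"y": -1,"z": 0,"ax": 0,"ay": 0,"az": 0,"claw": 1}
  ]
}}

```text
clock: 4.05
tcp_pos: [0.5311, 0.306, 0.2196]
orientation: [0.002, -0.023, 1.0, 0.001]
wrist_force: [0.5, 0.1, -1.0]
finger_gap: 0.0234
```

Emit:
{"op": "servo_tool", "data": {
  "increments": [
    {"x": 0,"y": -1,"z": 0,"ax": 0,"ay": 0,"az": 0,"claw": 1},
    {"x": 0,"y": -1,"z": 0,"ax": 0,"ay": 0,"az": 0,"claw": 1},
    {"x": 0,"y": -1,"z": 0,"ax": 0,"ay": 0,"az": 0,"claw": 1},
    {"x": 0,"y": -1,"z": 0,"ax": 0,"ay": 0,"az": 0,"claw": 1},
    {"x": 0,"y": -1,"z": 0,"ax": 0,"ay": 0,"az": 0,"claw": 1}
  ]
}}

```text
clock: 4.55
tcp_pos: [0.53, 0.1805, 0.2171]
orientation: [-0.0, -0.023, 1.0, 0.0]
wrist_force: [0.4, -0.1, 0.3]
finger_gap: 0.0237
```

Emit:
{"op": "servo_tool", "data": {
  "increments": [
    {"x": 0,"y": -1,"z": 0,"ax": 0,"ay": 0,"az": 0,"claw": 1},
    {"x": 0,"y": -1,"z": 0,"ax": 0,"ay": 0,"az": 0,"claw": 1},
    {"x": 0,"y": -1,"z": 0,"ax": 0,"ay": 0,"az": 0,"claw": 1},
    {"x": 0,"y": -1,"z": 0,"ax": 0,"ay": 0,"az": 0,"claw": 1},
    {"x": 0,"y": -1,"z": 0,"ax": 0,"ay": 0,"az": 0,"claw": 1}
  ]
}}

```text
clock: 5.05
tcp_pos: [0.53, 0.0555, 0.2171]
orientation: [-0.0, -0.023, 1.0, 0.0]
wrist_force: [0.8, -0.8, 0.1]
finger_gap: 0.0229
```

Emit:
{"op": "servo_tool", "data": {
  "increments": [
    {"x": 0,"y": -1,"z": 0,"ax": 0,"ay": 0,"az": 0,"claw": 1},
    {"x": 0.2,"y": -1,"z": 0,"ax": 0,"ay": 0,"az": 0,"claw": 1},
    {"x": 0.2,"y": -0.8,"z": 0,"ax": 0,"ay": 0,"az": 0,"claw": 1},
    {"x": 0,"y": 0,"z": 0,"ax": 0,"ay": 0,"az": 0,"claw": 1},
    {"x": 0,"y": 0,"z": 0,"ax": 0,"ay": 0,"az": 0,"claw": 1}
  ]
}}

```text
clock: 5.55
tcp_pos: [0.5401, -0.0136, 0.2169]
orientation: [-0.0, -0.022, 1.0, 0.0]
wrist_force: [0.7, 0.7, -1.2]
finger_gap: 0.0234
```

```bash
python3 - <<'E'
from h import *
s=env.get_state();print(s["clock"],s["tcp_pos"],s["orientation"],s["finger_gap"],s["wrist_force"])
c=env.calibration("wrist")
print(c["world_to_cam"])
for n in("wrist","side","top"):
  im=env.read_camera(n);cv2.imwrite(f"pics/{n}5.png",im[:,:,::-1])
print(proj("wrist",s["tcp_pos"],c),proj("wrist",(.546,-.139,.12),c))
E
```

```text
5.55 [ 0.54006321 -0.01358656  0.21692259] [-2.33269447e-04 -2.19809653e-02  9.99758327e-01  2.66285862e-04] 0.023350425950657182 [ 0.68111813  0.69015306 -1.2246447 ]
[[-0.04405734  0.99902711  0.00194737  0.03590581]
 [ 0.96400609  0.04200114  0.26254175 -0.5466356 ]
 [ 0.26220454  0.01344417 -0.96491867  0.20598125]
 [ 0.          0.          0.          1.        ]]
[279.49234119 276.8836175 ] [118.98236518 213.4013368 ]
```

View pics/wrist5.png

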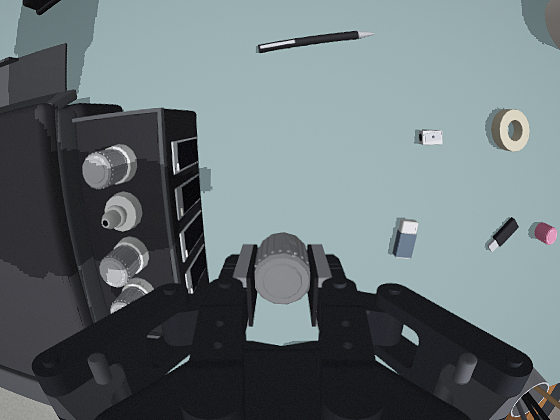

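View pics/side5.png

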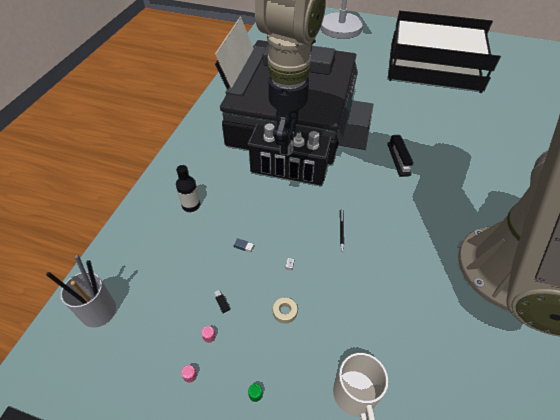

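The wrist view shows the cap held at about (281,275). The open neck is lower left, with its tip at about (106,222) and its shoulder ring at about (124,212). The arm is still 125 mm short in y, which leaves the neck in clear view, so I'll measure here.

```bash
python3 - <<'E'
import cv2,numpy as np
im=cv2.imread("pics/wrist5.png")
a=cv2.resize(im[182:252,75:165],(720,560),interpolation=cv2.INTER_NEAREST);cv2.imwrite("pics/z5a.png",a)
b=cv2.resize(im[220:320,225:335],(770,700)[:2] if 0 else (660,600),interpolation=cv2.INTER_NEAREST);cv2.imwrite("pics/z5b.png",b)
E
```

```text
(no output)
```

View pics/z5a.png

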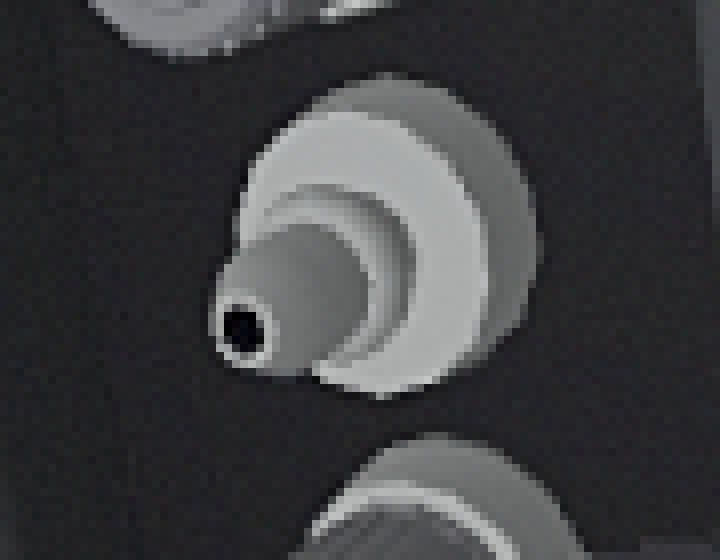

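View pics/z5b.png

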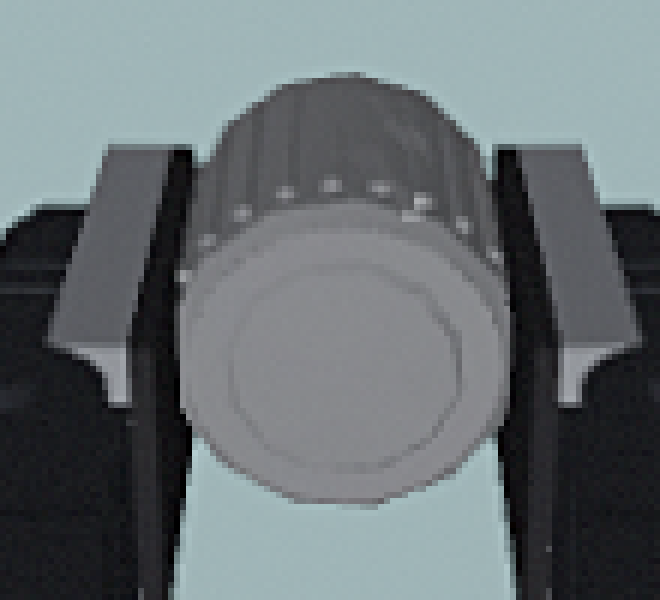

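```bash
python3 - <<'E'
from h import *
s=env.get_state();c=env.calibration("wrist");t=s["tcp_pos"];print(t)
print("tip",plane("wrist",(104.9,222.4),.144,c),"sh",plane("wrist",(120,213.25),.120,c))
for px in ((282,280.8),(281.5,279.5)):print("cap",plane("wrist",px,t[2]+.005,c)-t)
# cap lower rim outer near edge (in image top): centre x, row
print(plane("wrist",(225+345/6-.5,220+73/6-.5),t[2]-.023,c)-t)
from scipy.spatial.transform import Rotation as R
q=s["orientation"];print(R.from_quat(np.r_[q[1:],q[0]]).as_matrix().round(4))
E
```

```text
[ 0.5400063  -0.01257433  0.216865  ]
tip [ 0.5458648  -0.13745569  0.144     ] sh [ 0.54607333 -0.13706632  0.12      ]
cap [-0.00077032  0.00101585  0.005     ]
cap [-0.00137956  0.00077945  0.005     ]
[-0.01259869  0.00052486 -0.023     ]
[[-9.989e-01 -4.610e-02 -4.000e-04]
 [-4.610e-02  9.989e-01  4.000e-04]
 [ 4.000e-04  4.000e-04 -1.000e+00]]
```

Emit:
{"op": "servo_tool", "data": {
  "increments": [
    {"x": 0.07,"y": -1,"z": 0,"ax": 0,"ay": 0,"az": 0,"claw": 1},
    {"x": 0.1,"y": -1,"z": 0,"ax": 0,"ay": 0,"az": 0,"claw": 1},
    {"x": 0.1,"y": -1,"z": 0,"ax": 0,"ay": 0,"az": 0,"claw": 1},
    {"x": 0,"y": -1,"z": 0,"ax": 0,"ay": 0,"az": 0,"claw": 1},
    {"x": 0,"y": -1,"z": 0,"ax": 0,"ay": 0,"az": 0,"claw": 1}
  ]
}}

```text
clock: 6.2
tcp_pos: [0.5471, -0.1383, 0.2169]
orientation: [-0.0, -0.023, 1.0, 0.0]
wrist_force: [0.9, 0.4, -0.5]
finger_gap: 0.023
```

Emit:
{"op": "servo_tool", "data": {
  "increments": [
    {"x": 0,"y": 0,"z": -0.4,"ax": 0,"ay": 0,"az": 0,"claw": 1},
    {"x": 0,"y": 0,"z": -0.6,"ax": 0,"ay": 0,"az": 0,"claw": 1},
    {"x": 0,"y": 0,"z": -0.4,"ax": 0,"ay": 0,"az": 0,"claw": 1},
    {"x": 0,"y": 0,"z": 0,"ax": 0,"ay": 0,"az": 0,"claw": 1}
  ]
}}

```text
clock: 6.6
tcp_pos: [0.5459, -0.1368, 0.1799]
orientation: [-0.002, -0.023, 1.0, 0.001]
wrist_force: [0.1, -0.1, -0.6]
finger_gap: 0.0233
```

```bash
python3 - <<'E'
from h import *
s=env.get_state();print(s["clock"],s["tcp_pos"],s["orientation"],s["finger_gap"],s["wrist_force"])
c=env.calibration("wrist")
w=env.read_camera("wrist")[:,:,::-1];cv2.imwrite("pics/w6.png",w)
si=env.read_camera("side")[:,:,::-1];cv2.imwrite("pics/s6.png",si)
a=cv2.resize(w[200:320,220:340],(400,400),interpolation=cv2.INTER_NEAREST)
b=cv2.resize(si[90:170,255:335],(400,400),interpolation=cv2.INTER_NEAREST)
cv2.imwrite("pics/z6.png",np.hstack([a,b]))
print(proj("wrist",(.546,-.1372,.12),c),proj("wrist",(.546,-.1372,.144),c))
E
```

```text
6.6 [ 0.54587818 -0.13682263  0.1798845 ] [-1.71899332e-03 -2.32296059e-02  9.99728261e-01  9.13880801e-04] 0.023281334048379627 [ 0.05873491 -0.11201912 -0.57348562]
[279.23757465 231.14427137] [279.03618155 246.04109422]
```

View pics/z6.png

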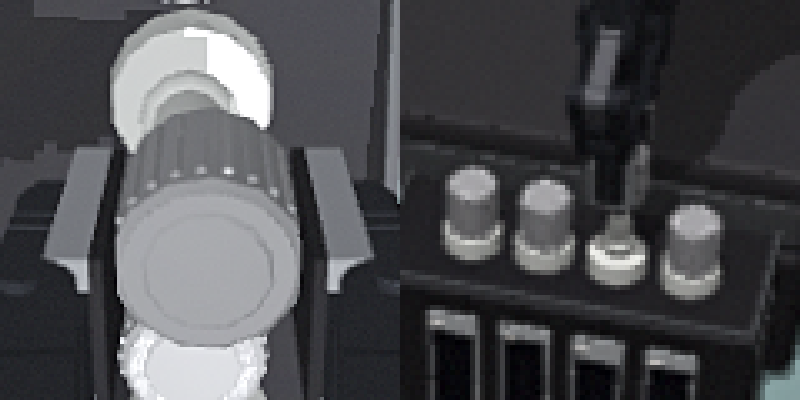

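View pics/w6.png

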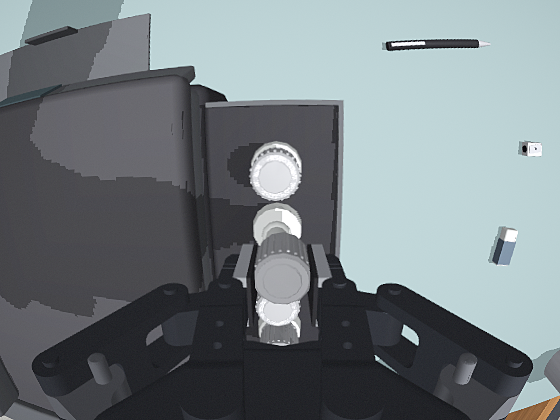

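The cap is above the neck. In the zoom the shoulder ring is centred near column 277 and the cap top near 282, so I'll work out the relative offset.

```bash
python3 - <<'E'
from h import *
w=cv2.imread("pics/w6.png")
cv2.imwrite("pics/z6b.png",cv2.resize(w[198:308,225:335],(600,600),interpolation=cv2.INTER_NEAREST))
c=env.calibration("wrist");s=env.get_state();t=s["tcp_pos"];print(t)
for u in(276.5,277.1,278): print(plane("wrist",(u,232),.12,c)-t)
for u in(281.5,282):print(plane("wrist",(u,281),t[2]+.005,c)-t)
E
```

```text
[ 0.54697169 -0.13748894  0.18172018]
[ 0.00154295 -0.00207101 -0.06172018]
[ 0.0015259  -0.0017052  -0.06172018]
[ 0.00150039 -0.00115651 -0.06172018]
[-0.0006995   0.00083166  0.005     ]
[-0.00070896  0.00103975  0.005     ]
```

View pics/z6b.png

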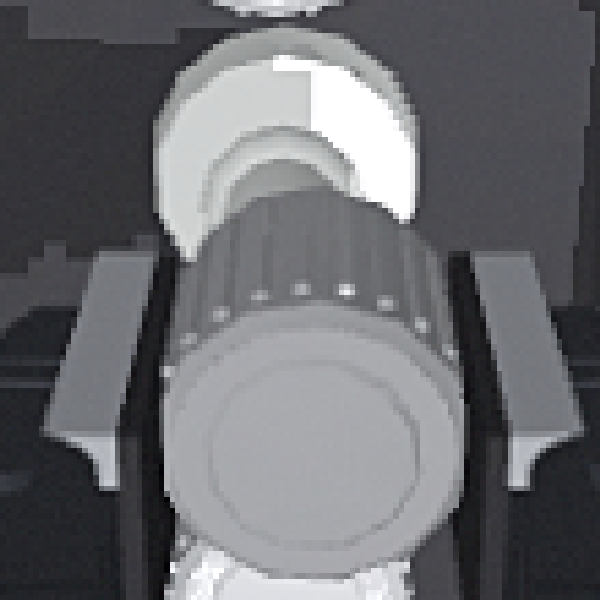

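```bash
python3 - <<'E'
from h import *
c=env.calibration("wrist");t=env.get_state()["tcp_pos"]
print("neck rel (edge+14.5)",plane("wrist",(277,207.95),.12,c)-t+[.0145,0,0])
print("cap top rel",plane("wrist",(282.1,280.9),t[2]+.005,c)-t)
# cap rim near edge row: 187/5.4545 at y~ centre col 316
print("cap rim rel",plane("wrist",(282.4,198+187/5.4545-.5),t[2]-.023,c)-t+[.0125,0,0])
print("side tip",plane("side",(298.7,131.3),.144))
E
```

```text
neck rel (edge+14.5) [ 0.00081174 -0.00240622 -0.06172018]
cap top rel [-0.00075854  0.00107915  0.005     ]
cap rim rel [-8.23666662e-05  7.41604293e-04 -2.30000000e-02]
side tip [ 0.54577425 -0.14178081  0.144     ]
```

Emit:
{"op": "servo_tool", "data": {
  "increments": [
    {"x": 0,"y": -0.06,"z": -0.2,"ax": 0,"ay": 0,"az": 0,"claw": 1},
    {"x": 0,"y": 0,"z": -0.2,"ax": 0,"ay": 0,"az": 0,"claw": 1},
    {"x": 0,"y": 0,"z": 0,"ax": 0,"ay": 0,"az": 0,"claw": 1}
  ]
}}

```text
clock: 7.0
tcp_pos: [0.5468, -0.1398, 0.1712]
orientation: [-0.0, -0.023, 1.0, 0.0]
wrist_force: [-0.3, 0.2, 0.2]
finger_gap: 0.0233
```

```bash
python3 - <<'E'
from h import *
s=env.get_state();print(s["clock"],s["tcp_pos"],s["orientation"],s["finger_gap"],s["wrist_force"])
w=env.read_camera("wrist")[:,:,::-1];cv2.imwrite("pics/w7.png",w)
cv2.imwrite("pics/z7.png",cv2.resize(w[198:308,225:335],(600,600),interpolation=cv2.INTER_NEAREST))
si=env.read_camera("side")[:,:,::-1];cv2.imwrite("pics/s7.png",si)
cv2.imwrite("pics/z7s.png",cv2.resize(si[95:155,270:330],(600,600),interpolation=cv2.INTER_NEAREST))
E
```

```text
7.0 [ 0.54680899 -0.1397723   0.17123152] [-3.74230707e-04 -2.25419293e-02  9.99745802e-01  2.28523377e-04] 0.023324892752971272 [-0.31068225  0.1512995   0.16314527]
```

View pics/z7.png

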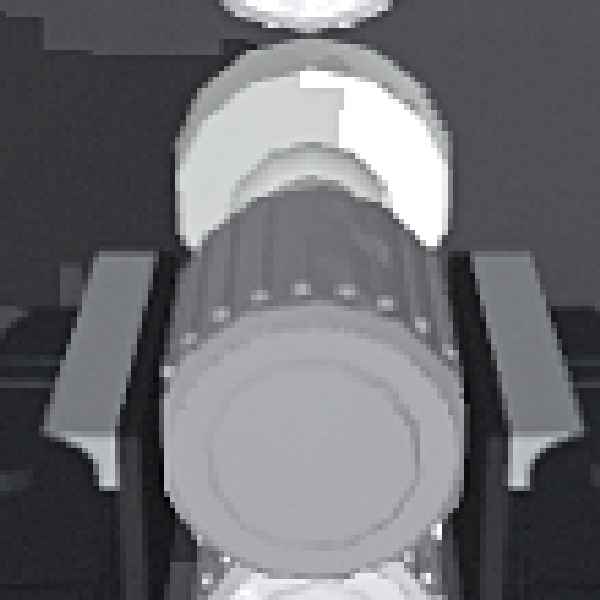

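View pics/z7s.png

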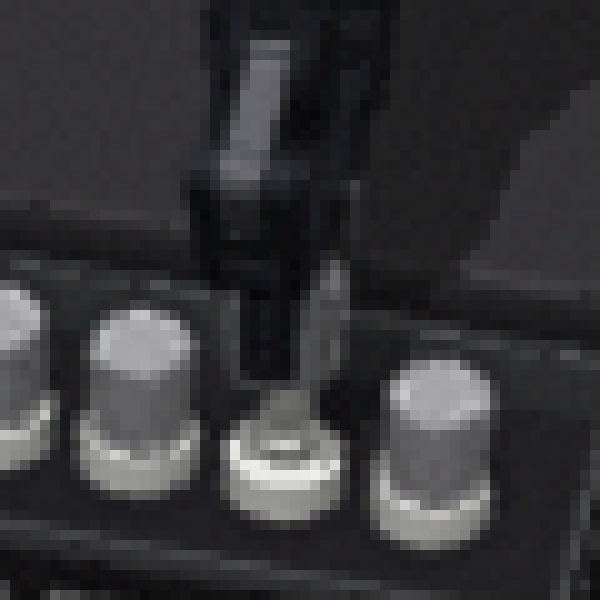

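In y the ring centre (column 314 in the crop) now matches the cap centre (314 to 316). I'll check x the same way.

```bash
python3 - <<'E'
from h import *
c=env.calibration("wrist");t=env.get_state()["tcp_pos"];print(t)
k=5.4545;f=lambda u,v:(225+u/k-.5,198+v/k-.5)
print("neck rel (edge+14.5)",plane("wrist",f(314,70),.12,c)-t+[.0145,0,0])
print("cap top rel",plane("wrist",f(314,455),t[2]+.005,c)-t)
print("cap rim rel",plane("wrist",f(316,187),t[2]-.023,c)-t+[.0125,0,0])
print("bead rel",plane("wrist",f(312,143),.127,c)-t+[.009,0,0])
E
```

```text
[ 0.54703486 -0.13992733  0.17175058]
neck rel (edge+14.5) [-0.00066232  0.00053248 -0.05175058]
cap top rel [-0.00074888  0.00106897  0.005     ]
cap rim rel [-7.3797927e-05  7.6793102e-04 -2.3000000e-02]
bead rel [-0.00049382  0.00057277 -0.04475058]
```

The offsets agree within about 0.5 mm, so I'll lower the cap onto the nozzle in small steps.

Emit:
{"op": "servo_tool", "data": {
  "increments": [
    {"x": 0,"y": 0,"z": -0.15,"ax": 0,"ay": 0,"az": 0,"claw": 1},
    {"x": 0,"y": 0,"z": -0.15,"ax": 0,"ay": 0,"az": 0,"claw": 1},
    {"x": 0,"y": 0,"z": -0.1,"ax": 0,"ay": 0,"az": 0,"claw": 1},
    {"x": 0,"y": 0,"z": 0,"ax": 0,"ay": 0,"az": 0,"claw": 1}
  ],
  "newtons": 90
}}

```text
clock: 7.5
tcp_pos: [0.5468, -0.1398, 0.1612]
orientation: [-0.0, -0.023, 1.0, 0.0]
wrist_force: [-0.0, 0.6, -0.0]
finger_gap: 0.0225
```

Emit:
{"op": "servo_tool", "data": {
  "increments": [
    {"x": 0,"y": 0,"z": -0.1,"ax": 0,"ay": 0,"az": 0,"claw": 1},
    {"x": 0,"y": 0,"z": -0.1,"ax": 0,"ay": 0,"az": 0,"claw": 1},
    {"x": 0,"y": 0,"z": 0,"ax": 0,"ay": 0,"az": 0,"claw": 1}
  ]
}}

```text
clock: 7.8
tcp_pos: [0.5469, -0.1398, 0.1564]
orientation: [-0.0, -0.023, 1.0, 0.0]
wrist_force: [-0.4, 0.2, -0.2]
finger_gap: 0.0226
```

Emit:
{"op": "servo_tool", "data": {
  "increments": [
    {"x": 0,"y": 0,"z": -0.08,"ax": 0,"ay": 0,"az": 0,"claw": 1},
    {"x": 0,"y": 0,"z": -0.08,"ax": 0,"ay": 0,"az": 0,"claw": 1},
    {"x": 0,"y": 0,"z": 0,"ax": 0,"ay": 0,"az": 0,"claw": 1}
  ]
}}

```text
clock: 8.1
tcp_pos: [0.547, -0.1399, 0.1527]
orientation: [-0.0, -0.023, 1.0, 0.0]
wrist_force: [-0.7, 0.3, 0.5]
finger_gap: 0.0227
```

```bash
python3 - <<'E'
from h import *
s=env.get_state();print(s["clock"],s["tcp_pos"],s["orientation"],s["finger_gap"],s["wrist_force"],s["ft_torque"])
w=env.read_camera("wrist")[:,:,::-1]
cv2.imwrite("pics/z8.png",cv2.resize(w[198:308,225:335],(600,600),interpolation=cv2.INTER_NEAREST))
E
```

```text
8.1 [ 0.54696176 -0.13989605  0.15265463] [-1.59094218e-04 -2.25497193e-02  9.99745705e-01  9.71170234e-05] 0.02269739965922944 [-0.70618213  0.26198147  0.48827774] [ 0.03236161  0.01347632 -0.00510728]
```

View pics/z8.png

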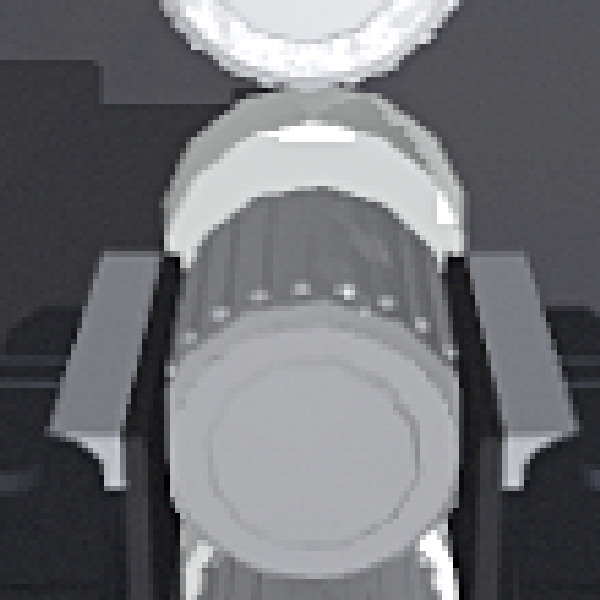

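The cap is over the shaft, centred on the shoulder ring, with no side force. Next I'll press through the bead.

Emit:
{"op": "servo_tool", "data": {
  "increments": [
    {"x": 0,"y": 0,"z": -0.06,"ax": 0,"ay": 0,"az": 0,"claw": 1},
    {"x": 0,"y": 0,"z": -0.06,"ax": 0,"ay": 0,"az": 0,"claw": 1},
    {"x": 0,"y": 0,"z": 0,"ax": 0,"ay": 0,"az": 0,"claw": 1}
  ]
}}

```text
clock: 8.45
tcp_pos: [0.547, -0.1399, 0.1506]
orientation: [0.0, -0.023, 1.0, -0.0]
wrist_force: [-1.7, 0.2, 6.3]
finger_gap: 0.022
```

Emit:
{"op": "servo_tool", "data": {
  "increments": [
    {"x": 0,"y": 0,"z": -0.06,"ax": 0,"ay": 0,"az": 0,"claw": 1},
    {"x": 0,"y": 0,"z": 0,"ax": 0,"ay": 0,"az": 0,"claw": 1}
  ]
}}

```text
clock: 8.65
tcp_pos: [0.5467, -0.1398, 0.1482]
orientation: [-0.0, -0.023, 1.0, 0.0]
wrist_force: [-2.4, 0.5, 0.2]
finger_gap: 0.0223
```

Emit:
{"op": "servo_tool", "data": {
  "increments": [
    {"x": 0,"y": 0,"z": -0.06,"ax": 0,"ay": 0,"az": 0,"claw": 1},
    {"x": 0,"y": 0,"z": 0,"ax": 0,"ay": 0,"az": 0,"claw": 1}
  ]
}}

```text
clock: 8.85
tcp_pos: [0.5466, -0.1397, 0.1456]
orientation: [-0.001, -0.023, 1.0, 0.0]
wrist_force: [-0.7, 0.3, -5.3]
finger_gap: 0.0226
```

The push peaked and then reversed to -5 N, which means the bead is drawing the cap down. I'll keep going to the shoulder.

Emit:
{"op": "servo_tool", "data": {
  "increments": [
    {"x": 0,"y": 0,"z": -0.06,"ax": 0,"ay": 0,"az": 0,"claw": 1},
    {"x": 0,"y": 0,"z": 0,"ax": 0,"ay": 0,"az": 0,"claw": 1}
  ]
}}

```text
clock: 9.05
tcp_pos: [0.5471, -0.1399, 0.145]
orientation: [-0.0, -0.023, 1.0, 0.0]
wrist_force: [-1.3, -0.3, -3.3]
finger_gap: 0.0225
```

Emit:
{"op": "servo_tool", "data": {
  "increments": [
    {"x": 0,"y": 0,"z": -0.06,"ax": 0,"ay": 0,"az": 0,"claw": 1},
    {"x": 0,"y": 0,"z": 0,"ax": 0,"ay": 0,"az": 0,"claw": 1}
  ]
}}

```text
clock: 9.25
tcp_pos: [0.5473, -0.14, 0.1439]
orientation: [0.0, -0.023, 1.0, -0.0]
wrist_force: [-0.9, 0.1, -0.5]
finger_gap: 0.0226
```

Emit:
{"op": "servo_tool", "data": {
  "increments": [
    {"x": 0,"y": 0,"z": -0.04,"ax": 0,"ay": 0,"az": 0,"claw": 1},
    {"x": 0,"y": 0,"z": 0,"ax": 0,"ay": 0,"az": 0,"claw": 1}
  ]
}}

```text
clock: 9.45
tcp_pos: [0.5473, -0.14, 0.1431]
orientation: [0.0, -0.023, 1.0, -0.0]
wrist_force: [-1.0, 0.4, 0.5]
finger_gap: 0.0226
```

Emit:
{"op": "servo_tool", "data": {
  "increments": [
    {"x": 0,"y": 0,"z": -0.04,"ax": 0,"ay": 0,"az": 0,"claw": 1},
    {"x": 0,"y": 0,"z": 0,"ax": 0,"ay": 0,"az": 0,"claw": 1}
  ]
}}

```text
clock: 9.65
tcp_pos: [0.5473, -0.14, 0.1431]
orientation: [0.001, -0.023, 1.0, -0.0]
wrist_force: [-3.0, 0.4, 7.2]
finger_gap: 0.0224
```

Emit:
{"op": "servo_tool", "data": {
  "increments": [
    {"x": 0,"y": 0,"z": -0.04,"ax": 0,"ay": 0,"az": 0,"claw": 1},
    {"x": 0,"y": 0,"z": 0,"ax": 0,"ay": 0,"az": 0,"claw": 1}
  ]
}}

```text
clock: 9.85
tcp_pos: [0.5474, -0.14, 0.143]
orientation: [0.001, -0.023, 1.0, -0.0]
wrist_force: [-4.8, 0.7, 12.6]
finger_gap: 0.0224
```

```bash
python3 - <<'E'
from h import *
s=env.get_state();print(s["clock"],s["tcp_pos"],s["finger_gap"],s["wrist_force"],s["ft_torque"])
w=env.read_camera("wrist")[:,:,::-1]
si=env.read_camera("side")[:,:,::-1]
a=cv2.resize(w[198:308,225:335],(400,400),interpolation=cv2.INTER_NEAREST)
b=cv2.resize(si[95:155,270:330],(400,400),interpolation=cv2.INTER_NEAREST)
cv2.imwrite("pics/z9.png",np.hstack([a,b]))
E
```

```text
9.85 [ 0.5473534  -0.14002185  0.14304937] 0.022389631088996796 [-4.82000885  0.71875115 12.62137383] [ 0.40331479  0.99163777 -0.00385345]
```

View pics/z9.png

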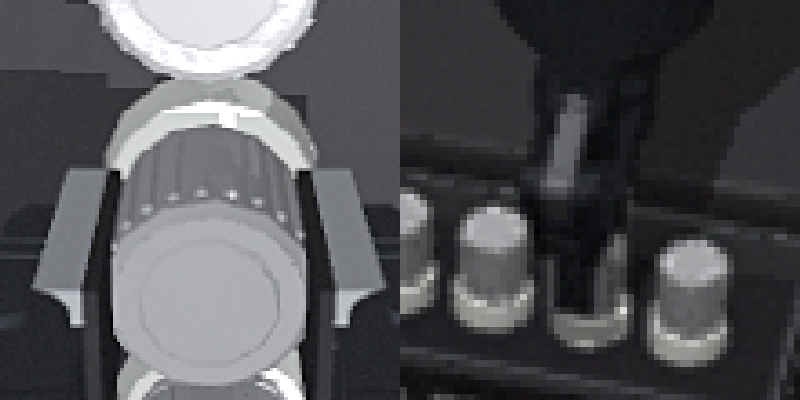

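Both views show the rim resting on the shoulder. z has stopped at 0.143 and the force is climbing about 6 N per mm. I'll take out some of the side load and raise the press.

Emit:
{"op": "servo_tool", "data": {
  "increments": [
    {"x": -0.03,"y": 0,"z": -0.04,"ax": 0,"ay": 0,"az": 0,"claw": 1},
    {"x": 0,"y": 0,"z": 0,"ax": 0,"ay": 0,"az": 0,"claw": 1}
  ]
}}

```text
clock: 10.15
tcp_pos: [0.5473, -0.14, 0.143]
orientation: [0.002, -0.023, 1.0, -0.001]
wrist_force: [-5.2, 2.6, 15.4]
finger_gap: 0.0224
```

Emit:
{"op": "servo_tool", "data": {
  "increments": [
    {"x": -0.02,"y": 0,"z": -0.04,"ax": 0,"ay": 0,"az": 0,"claw": 1},
    {"x": 0,"y": 0,"z": 0,"ax": 0,"ay": 0,"az": 0,"claw": 1}
  ]
}}

```text
clock: 10.35
tcp_pos: [0.5473, -0.14, 0.143]
orientation: [0.003, -0.023, 1.0, -0.001]
wrist_force: [-6.1, 2.3, 21.9]
finger_gap: 0.0222
```

Emit:
{"op": "servo_tool", "data": {
  "increments": [
    {"x": -0.03,"y": 0,"z": -0.03,"ax": 0,"ay": 0,"az": 0,"claw": 1},
    {"x": 0,"y": 0,"z": 0,"ax": 0,"ay": 0,"az": 0,"claw": 1},
    {"x": 0,"y": 0,"z": 0,"ax": 0,"ay": 0,"az": 0,"claw": 1},
    {"x": 0,"y": 0,"z": 0,"ax": 0,"ay": 0,"az": 0,"claw": 1},
    {"x": 0,"y": 0,"z": 0,"ax": 0,"ay": 0,"az": 0,"claw": 1}
  ]
}}

```text
clock: 10.85
tcp_pos: [0.5473, -0.14, 0.143]
orientation: [0.004, -0.023, 1.0, -0.001]
wrist_force: [-5.4, 3.6, 23.4]
finger_gap: 0.0227
```

Emit:
{"op": "servo_tool", "data": {
  "increments": [
    {"x": 0,"y": 0,"z": 0,"ax": 0,"ay": 0,"az": 0,"claw": 1},
    {"x": 0,"y": 0,"z": 0,"ax": 0,"ay": 0,"az": 0,"claw": 1},
    {"x": 0,"y": 0,"z": 0,"ax": 0,"ay": 0,"az": 0,"claw": 1},
    {"x": 0,"y": 0,"z": 0,"ax": 0,"ay": 0,"az": 0,"claw": 1},
    {"x": 0,"y": 0,"z": 0,"ax": 0,"ay": 0,"az": 0,"claw": 1}
  ]
}}

```text
clock: 11.35
tcp_pos: [0.5473, -0.1401, 0.143]
orientation: [0.004, -0.023, 1.0, -0.001]
wrist_force: [-5.3, 5.1, 24.1]
finger_gap: 0.0224
```

```bash
python3 - <<'E'
from h import *
s=env.get_state();print(s["clock"],s["tcp_pos"],s["orientation"],s["finger_gap"],s["wrist_force"],s["ft_torque"])
w=env.read_camera("wrist")[:,:,::-1]
si=env.read_camera("side")[:,:,::-1];cv2.imwrite("pics/s10.png",si)
a=cv2.resize(w[198:308,225:335],(400,400),interpolation=cv2.INTER_NEAREST)
b=cv2.resize(si[95:155,270:330],(400,400),interpolation=cv2.INTER_NEAREST)
cv2.imwrite("pics/z10.png",np.hstack([a,b]))
E
```

```text
11.35 [ 0.54726916 -0.14005569  0.14296703] [ 3.59355012e-03 -2.28262199e-02  9.99732664e-01 -8.07173773e-04] 0.022384291760637824 [-5.30205824  5.08936385 24.06752014] [0.87550449 1.10760516 0.0541292 ]
```

View pics/z10.png

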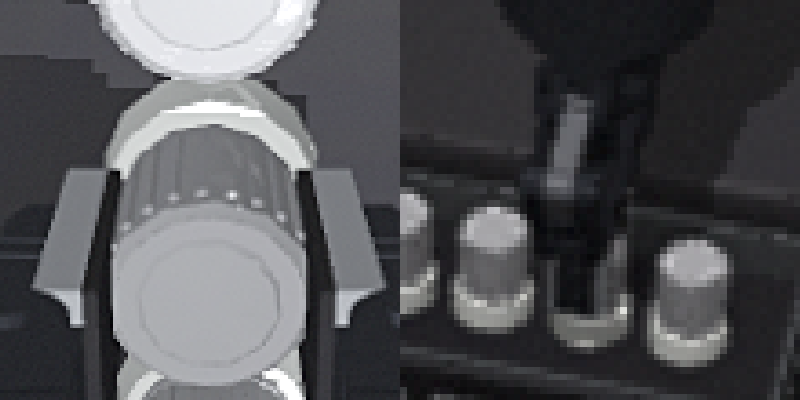

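View pics/s10.png

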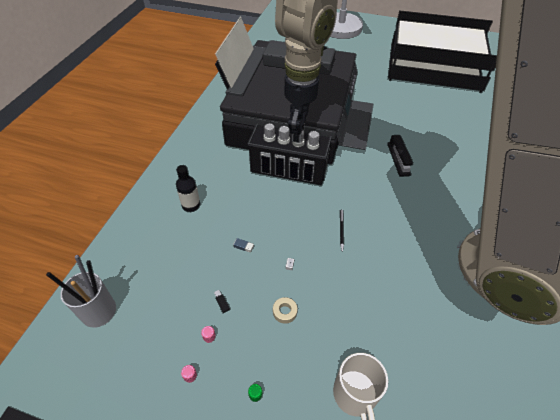

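The press is steady at about 24 N. The TCP stands 23 mm above the shoulder, the same as it stood above the desk at the grasp, so the cap hasn't slipped in the fingers and its rim is down. I'll hand in now.

```bash
python3 -c "
from workcell import env
print(env.hand_in())"
```

```text
the job is handed in; nothing more can be done
None
```

The grey cap is on the open filler neck and clicked home. I handed in at about 11.5 s with the fingers still gripping it and pushing it down.

- **Placing:** I gripped the cap at about 60 N, raised to 90 N for pressing. I centred it over the neck using the wrist camera. My neck position estimates disagreed by up to 5 mm in y, so I went by the close-up view, which agreed to about 0.5 mm.
- **Click:** The readings showed an upward force of 6 N at the bead, then a pull of -5 N as the bead drew the cap down. They were too far apart to catch the 10 to 14 N peak itself.
- **Landing:** Downward motion stopped at a TCP height of 143 mm. That is 23 mm above the shoulder, the same as its height above the desk at the grasp. So the cap did not slip in the fingers and its rim is on the shoulder.
- **Final push:** It held steady at about 24 N over the last second before hand-in. A side load of 5 N in both x and y remained, with a tool tilt of about 0.4°. I tried to trim the x load, but it did not go away.
- **Other things:** In the last side picture, the other things on the desk look unmoved.

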